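Turn the carver's row of chisels round

TASK

The carver is changing to the other side of the banker, so move the four coloured chisels, one after another, from the full steel rack into the empty beech rack in reverse order: as seen from the robot, the chisel that starts leftmost goes to the rightmost place, the next one to the second place from the right, and so on. Lay each one centred front to back across both crossbars, in the middle of its own place and in line with it (blade to either end), let go of it, and leave the boxwood straightedge between the racks where it lies.

Things in the scene. Friction and masses are not known exactly. Their poses are not given: they have to be found in the camera images.
- red_c (a point): The red chisel, 175 mm long, about 0.2 kg, loose: a red square handle sleeve 130 x 16 x 16 mm, a 15 mm steel striking end and a sharp cone (point chisel) of bare steel, 30 mm long. This point: centre of the handle, near the centre of mass; x runs along the chisel to the blade, y across it, z up. At the start it lies in its saddle with its middle 54 mm above the table.
- blue_c (a point): The blue chisel, 175 mm long, about 0.2 kg, loose: a blue square handle sleeve 130 x 16 x 16 mm, a 15 mm steel striking end and three teeth (claw chisel) of bare steel, 30 mm long. This point: centre of the handle, near the centre of mass; x runs along the chisel to the blade, y across it, z up. At the start it lies in its saddle with its middle 54 mm above the table.
- yellow_c (a point): The yellow chisel, 175 mm long, about 0.2 kg, loose: a yellow square handle sleeve 130 x 16 x 16 mm, a 15 mm steel striking end and a wide flat blade (flat chisel) of bare steel, 30 mm long. This point: centre of the handle, near the centre of mass; x runs along the chisel to the blade, y across it, z up. At the start it lies in its saddle with its middle 54 mm above the table.
- green_c (a point): The green chisel, 175 mm long, about 0.2 kg, loose: a green square handle sleeve 130 x 16 x 16 mm, a 15 mm steel striking end and a round nose (bullnose chisel) of bare steel, 30 mm long. This point: centre of the handle, near the centre of mass; x runs along the chisel to the blade, y across it, z up. At the start it lies in its saddle with its middle 54 mm above the table.
- saddle_red: Fixed grey saddle with a red tab at its robot end, where the red chisel lies at the start: tells its starting place in the row. Origin: centre of the underside, 6 mm above the table; x along the chisel, away from the robot, y along the row to the left seen from the robot. The 4 saddles stand in chance order, 70 mm apart, on one dark steel tray 150 x 296 x 6 mm: the full rack.
- saddle_blue: Fixed grey saddle with a blue tab at its robot end, where the blue chisel lies at the start: tells its starting place in the row. Origin: centre of the underside, 6 mm above the table; x along the chisel, away from the robot, y along the row to the left seen from the robot. Two crossbars, 14 mm thick, at x = -35 and +35 mm, 56 mm free between.
- saddle_yellow: Fixed grey saddle with a yellow tab at its robot end, where the yellow chisel lies at the start: tells its starting place in the row. Origin: centre of the underside, 6 mm above the table; x along the chisel, away from the robot, y along the row to the left seen from the robot. The chisel lies 40 mm above the origin, between cheeks 40 mm apart and 12 mm higher.
- saddle_green: Fixed grey saddle with a green tab at its robot end, where the green chisel lies at the start: tells its starting place in the row. Origin: centre of the underside, 6 mm above the table; x along the chisel, away from the robot, y along the row to the left seen from the robot. Base plate 120 x 58 x 6 mm. All saddles are alike but for the tab.
- rack: Empty fixed beech rack, 120 x 286 mm. Origin: centre of the underside, on the table; x away from the robot, y along the row to the left. 4 places 40 mm wide at x = 0, y = 105 (leftmost), 35, -35, -105 mm, parted by blocks 12 mm high. Chisels lie on two crossbars (x = -35 and 35 mm, 14 mm thick, 46 mm high), middle 54 mm above the table. Base 12 mm thick. It may be left or right of the full rack.
- straightedge_c (a point): The short boxwood straightedge, loose, 150 x 20 x 6 mm, lying on the table in the gap between the two racks, pointing away from the robot. This point is its centre, 3 mm above the table; x along its length. To be left alone.
Mind the look-alikes: they are no part of the job. Of the things shaped like the part that bears blue_c, the blue one is meant. Of the things shaped like the part that bears red_c, the red one is meant.

How it is judged:
At the end, for the whole second after the job is handed in: Every chisel rests released in the mirrored place of the beech rack: middle within 16 mm of the place's centre along the row, 28 mm front to back, 46 to 60 mm above the table, within 0.25 rad of the rack's x axis (either way round); the straightedge moved under 20 mm (((y of each of saddle_blue, saddle_yellow, saddle_green in the frame of saddle_red below 0.035 m and y of red_c in the frame of rack between -0.121 and -0.089 m) or (y of each of saddle_blue, saddle_yellow, saddle_green in the frame of saddle_red below 0.105 m and y of any of saddle_blue, saddle_yellow, saddle_green in the frame of saddle_red above 0.035 m and y of red_c in the frame of rack between -0.051 and -0.019 m) or (y of each of saddle_blue, saddle_yellow, saddle_green in the frame of saddle_red below 0.175 m and y of any of saddle_blue, saddle_yellow, saddle_green in the frame of saddle_red above 0.105 m and y of red_c in the frame of rack between 0.019 and 0.051 m) or (y of each of saddle_blue, saddle_yellow, saddle_green in the frame of saddle_red below 0.245 m and y of any of saddle_blue, saddle_yellow, saddle_green in the frame of saddle_red above 0.175 m and y of red_c in the frame of rack between 0.089 and 0.121 m)) and x of red_c in the frame of rack between -0.028 and 0.028 m and z of red_c in the frame of rack between 0.046 and 0.06 m and angle between the x axis of each of red_c, blue_c, yellow_c, green_c and the x axis of rack, either way round below 0.25 rad and linear speed of each of chisel_red, chisel_blue, chisel_yellow, chisel_green below 0.02 m/s and angular speed of each of chisel_red, chisel_blue, chisel_yellow, chisel_green below 0.2 rad/s and ((y of each of saddle_red, saddle_yellow, saddle_green in the frame of saddle_blue below 0.035 m and y of blue_c in the frame of rack between -0.121 and -0.089 m) or (y of each of saddle_red, saddle_yellow, saddle_green in the frame of saddle_blue below 0.105 m and y of any of saddle_red, saddle_yellow, saddle_green in the frame of saddle_blue above 0.035 m and y of blue_c in the frame of rack between -0.051 and -0.019 m) or (y of each of saddle_red, saddle_yellow, saddle_green in the frame of saddle_blue below 0.175 m and y of any of saddle_red, saddle_yellow, saddle_green in the frame of saddle_blue above 0.105 m and y of blue_c in the frame of rack between 0.019 and 0.051 m) or (y of each of saddle_red, saddle_yellow, saddle_green in the frame of saddle_blue below 0.245 m and y of any of saddle_red, saddle_yellow, saddle_green in the frame of saddle_blue above 0.175 m and y of blue_c in the frame of rack between 0.089 and 0.121 m)) and x of blue_c in the frame of rack between -0.028 and 0.028 m and z of blue_c in the frame of rack between 0.046 and 0.06 m and ((y of each of saddle_red, saddle_blue, saddle_green in the frame of saddle_yellow below 0.035 m and y of yellow_c in the frame of rack between -0.121 and -0.089 m) or (y of each of saddle_red, saddle_blue, saddle_green in the frame of saddle_yellow below 0.105 m and y of any of saddle_red, saddle_blue, saddle_green in the frame of saddle_yellow above 0.035 m and y of yellow_c in the frame of rack between -0.051 and -0.019 m) or (y of each of saddle_red, saddle_blue, saddle_green in the frame of saddle_yellow below 0.175 m and y of any of saddle_red, saddle_blue, saddle_green in the frame of saddle_yellow above 0.105 m and y of yellow_c in the frame of rack between 0.019 and 0.051 m) or (y of each of saddle_red, saddle_blue, saddle_green in the frame of saddle_yellow below 0.245 m and y of any of saddle_red, saddle_blue, saddle_green in the frame of saddle_yellow above 0.175 m and y of yellow_c in the frame of rack between 0.089 and 0.121 m)) and x of yellow_c in the frame of rack between -0.028 and 0.028 m and z of yellow_c in the frame of rack between 0.046 and 0.06 m and ((y of each of saddle_red, saddle_blue, saddle_yellow in the frame of saddle_green below 0.035 m and y of green_c in the frame of rack between -0.121 and -0.089 m) or (y of each of saddle_red, saddle_blue, saddle_yellow in the frame of saddle_green below 0.105 m and y of any of saddle_red, saddle_blue, saddle_yellow in the frame of saddle_green above 0.035 m and y of green_c in the frame of rack between -0.051 and -0.019 m) or (y of each of saddle_red, saddle_blue, saddle_yellow in the frame of saddle_green below 0.175 m and y of any of saddle_red, saddle_blue, saddle_yellow in the frame of saddle_green above 0.105 m and y of green_c in the frame of rack between 0.019 and 0.051 m) or (y of each of saddle_red, saddle_blue, saddle_yellow in the frame of saddle_green below 0.245 m and y of any of saddle_red, saddle_blue, saddle_yellow in the frame of saddle_green above 0.175 m and y of green_c in the frame of rack between 0.089 and 0.121 m)) and x of green_c in the frame of rack between -0.028 and 0.028 m and z of green_c in the frame of rack between 0.046 and 0.06 m and distance of straightedge_c from where it was at the start of the episode below 0.02 m); the robot touches nothing.
It fails at once if the straightedge was pushed from its place (20 mm or more) (distance of straightedge_c from where it was at the start of the episode above 0.02 m).
It also fails if it takes over 106 s, if anything falls off the work surface, if the arm or the gripper's body presses on something with over 40 N, if the wrist force passes 120 N, or if a joint passes its speed limit or range.

ROBOT

A 6-joint arm with a two-finger parallel gripper is mounted at the origin on the work surface. World frame = base frame: x ahead of the robot, y to its left, z up, the work surface at z = 0. Lengths are in m, angles in rad, forces in N, time in s.
With the tool pointing down it reaches from about 0.325 to 0.775 m from the base axis. Payload 5.5 kg.
Tool frame: the origin (TCP) lies midway between the tips of the shut fingers; the grasp point (between the pads) lies 19 mm behind it; z points along the fingers, y is the line along which they close (so a half turn about z gives the same grasp; the last joint's range is limited). The gripper opens to 88 mm and grips with 3 to 60 N. Pads are 20 mm wide; open, the fingers measure 115 mm over their backs; the gripper's body (75 mm by 178 mm) begins 61 mm behind the grasp point.
Start: joints at [1.045, 0.091, 1.231, -0, 1.82, -0.057], TCP at [0.271, 0.535, 0.2] pointing down, gripper open.
Joint ranges: [-2.87, 2.87], [-0.86, 2.18], [0.17, 2.46], [-1.51, 4.65], [0.06, 2.69], [-2.65, 2.65]. Speed limits (rad/s): [2.57, 2.57, 3.01, 3.14, 3.14, 3.14].

INTERFACE

Orientations are given as a 3x3 rotation matrix whose columns are the frame's x, y, z axes.
In Python, from rig import robot, eyes gives the robot as it stands.
- The arm moves only by the tool step_arm, never from a script. Its argument "targets" is a list of rows, each a list of 5 numbers: the shift along the tool's x, y, z in cm, then the turn about the tool's z in degrees, then the finger opening in cm, from 0 to 8.78. A call has 1 to 20 rows; each row shifts and turns the commanded pose from where the row before left it, along the tool's axes as they then stand; what a row does not reach is not made up. A row lasts 1/8 s, in which the tool goes at most 62.5 mm and 10.7 degrees, less where a joint would pass 70% of its speed; a pose out of reach is approached as far as the arm can. A call with a gripper value outside its range is refused whole. The fingers move at their own pace and stop on an object; "squeeze" is the grip in N (left out, the last holds). Time passes only in rows, so rows that do not move let the fingers close. It gives the time, the measured TCP pose, the force, the opening and the grip force at its end, in the units of the state.
- robot.get_obs(): the state, without advancing time (a new reading comes with each control period).
- eyes.capture(name): name is "side" or "top" or "wrist"; returns a dict with "frame" (420x560x3 uint8, red, green, blue), "z_map" (420x560 float32, m along the optical axis (not along the pixel's ray), 0 where there is no reading), "fx", "fy", "cx", "cy" (pixels), "world_to_cam" (4x4, takes a point from world to camera coordinates). Camera axes: x right, y down, z forward; pixel columns grow to the right and rows downward; lengths in m; the calibration is good to about 2 mm. The wrist camera is an equidistant fisheye: a pixel r from the principal point sees the ray r / f radians off the axis. A picture is of the moment at which its call begins.
- robot.hand_in(): hands the job in; it is judged then, once.
Trained networks look in a picture, given as the dict that the camera call returned (one of the last four; its "shot" number tells which), for a name from the list of things; names that differ only in an ending like _2 or _b are one class to them, and where a whole thing is asked for, a point or a joint stands for the part that bears it (a point fixed in the world has none). Each returns a list of dicts, best first, with "score" (0 to 1); they miss things now and then, are a little off and sometimes report something else, mostly with a low value. They report only what shows in the picture. A call takes as long as a camera call. They do not tell look-alikes from the thing itself.
- eyes.look_for(label, picture): "at" ([row, column] in pixels, amid what is visible of it).
- eyes.place_of(label, picture): "at" ([row, column] in pixels: a listed point, or the origin of a listed thing).
The state is a dict: "time": time; "qpos": joint angles; "qd": joint speeds; "joint_torque": joint torques, N m; "ee_pos": TCP position; "ee_rot": TCP orientation; "contact_force": force on the tool from outside, world axes, zero at the start; "torque": the same for the moment, N m; "width": finger opening in m; "gripper_force": force on a finger pad.
Only numpy, scipy, OpenCV 4.12 (cv2) and the standard library are available. Lean on these libraries where they do the work, as an engineer would, in place of code of your own. Each camera call takes 0.05 s, during which the arm holds its last target. There are 200 camera calls.

## Working session

There is one attempt and no reset: what is moved stays moved. The work goes in short steps, Python scripts to look and compute and a tool call to move; the robot and the scene stay as the last step left them, time stands still between calls to the robot, and variables do not carry over. Pictures are saved under pics/ and viewed, at most 14 in all, crops included, and the job is handed in when it is done.

Besides the shell and the picture viewer there is one more tool, called after "Emit:" by a JSON object that holds its "op" and its "data". step_arm: Moves the arm, as the interface text tells. Its arguments: {"type":"object","properties":{"targets":{"type":"array","items":{"type":"array","items":{"type":"number"}}},"squeeze":{"type":"number"}},"required":["targets"]}

```bash
ls; mkdir -p pics; cat > h.py <<'E'
import numpy as np, cv2
from rig import robot, eyes
def save(p,n): cv2.imwrite('pics/'+n, p['frame'][:,:,::-1])
def w(p,r,c,z=None):
    """world point of pixel; by depth map or at the known height z"""
    T=np.linalg.inv(p['world_to_cam']); d=np.array([(c-p['cx'])/p['fx'],(r-p['cy'])/p['fy'],1.])
    if z is None: return T[:3,:3]@(d*p['z_map'][int(round(r)),int(round(c))])+T[:3,3]
    v=T[:3,:3]@d; return T[:3,3]+v*(z-T[2,3])/v[2]
E
python3 - <<'E'
from h import *
p=eyes.capture('top'); save(p,'top.png'); s=eyes.capture('side'); save(s,'side.png')
print(robot.get_obs()['ee_rot'])
for n,z in [('red_c',.054),('blue_c',.054),('yellow_c',.054),('green_c',.054),('saddle_red',.006),('saddle_blue',.006),('saddle_yellow',.006),('saddle_green',.006),('rack',0),('straightedge_c',.003)]:
    for q in eyes.place_of(n,p)[:3]: print(n,round(q['score'],2),np.round(q['at'],1),np.round(w(p,*q['at'],z),3))
E
```

```text
pics
[[-8.92103063e-01  4.51831199e-01 -8.32113786e-04]
 [ 4.51831963e-01  8.92101720e-01 -1.54837981e-03]
 [ 4.27238319e-05 -1.75728998e-03 -9.99998455e-01]]
red_c 0.87 [184.5 280.8] [0.496 0.114 0.054]
red_c 0.76 [277.8 425.2] [ 0.244 -0.255  0.054]
red_c 0.71 [188.8 400.7] [ 0.478 -0.2    0.054]
blue_c 0.96 [275.4 203.5] [0.264 0.319 0.054]
blue_c 0.88 [257.9 108.3] [0.315 0.563 0.054]
blue_c 0.57 [178.1 200. ] [0.517 0.325 0.054]
yellow_c 0.9 [185.7 253.2] [0.494 0.186 0.054]
yellow_c 0.49 [185.7 205.7] [0.497 0.31  0.054]
green_c 0.74 [185.2 225.2] [0.497 0.26  0.054]
green_c 0.56 [185.3 257.7] [0.495 0.175 0.054]
green_c 0.32 [183.5 326.8] [ 0.496 -0.006  0.054]
saddle_red 0.92 [187.4 281.3] [0.494 0.112 0.006]
saddle_blue 0.7 [184.2 203.1] [0.508 0.323 0.006]
saddle_yellow 0.86 [185.6 255.6] [0.501 0.182 0.006]
saddle_yellow 0.61 [184.  202.6] [0.508 0.325 0.006]
saddle_yellow 0.27 [183.4 228.8] [0.508 0.254 0.006]
saddle_green 0.47 [191.  280.9] [0.485 0.114 0.006]
saddle_green 0.34 [184.7 257.8] [0.503 0.176 0.006]
rack 0.92 [189.1 403.4] [ 0.483 -0.221  0.   ]
straightedge_c 0.77 [183.5 320.9] [0.503 0.004 0.003]
```

```bash
python3 - <<'E'
import cv2
i=cv2.imread('pics/top.png')[100:340,80:480]; cv2.imwrite('pics/topc.png',cv2.resize(i,(800,480),interpolation=cv2.INTER_CUBIC))
E
```

```text
(no output)
```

View pics/topc.png

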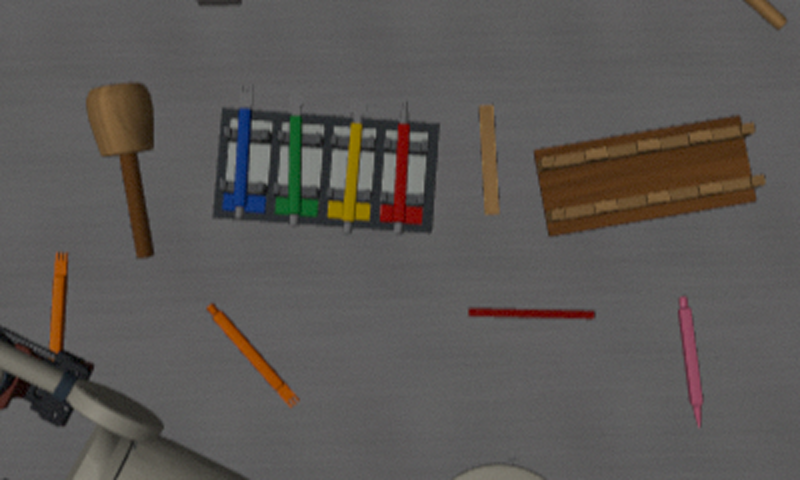

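View pics/side.png

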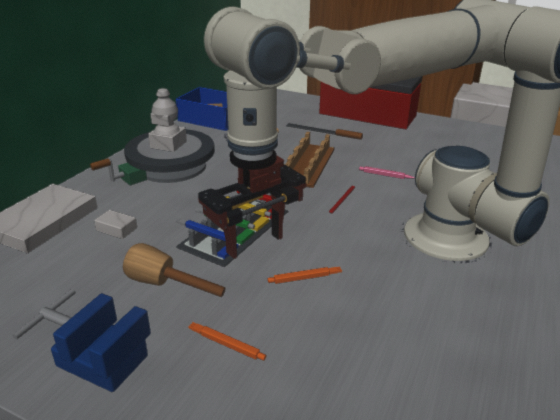

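The top crop shows the racks. From left to right the chisels are blue (full-image px about 178,200), green (185,225), yellow (186,253) and red (184,281). So blue goes to y=-105, green to -35, yellow to +35 and red to +105 in the beech rack (about 189,403).

Look-alikes: two orange claw chisels at (258,108) and (275,203), a pink point chisel at (278,425) and a thin dark-red bar at (257,346). I want the blue and red ones lying in the saddles.

```bash
cat >> h.py <<'E'
HUE={'red':(0,6),'blue':(105,125),'yellow':(20,32),'green':(50,80)}
def cloud(p):
    r,c=np.mgrid[:420,:560]; d=p['z_map']; T=np.linalg.inv(p['world_to_cam'])
    P=np.stack([(c-p['cx'])/p['fx']*d,(r-p['cy'])/p['fy']*d,d],-1)
    return P@T[:3,:3].T+T[:3,3]
def handles(p,lim):
    P=cloud(p); H=cv2.cvtColor(p['frame'],cv2.COLOR_RGB2HSV); out={}
    for n,(a,b) in HUE.items():
        m=(H[...,0]>=a)&(H[...,0]<=b)&(H[...,1]>130)&(P[...,2]>.045)&(P[...,2]<.08)&(p['z_map']>0)
        m&=(P[...,0]>.38)&(P[...,0]<.62)&(P[...,1]>lim[0])&(P[...,1]<lim[1])
        if m.sum()<20: continue
        (cx,cy),sz,_=R=cv2.minAreaRect((P[m][:,:2]*1000).astype(np.float32))
        B=cv2.boxPoints(R); e=max([B[1]-B[0],B[2]-B[1]],key=np.linalg.norm); e=e*np.sign(e[0])
        q=P[m][:,:2]; v=np.linalg.svd(q-q.mean(0),full_matrices=False)[2][0]; v=v*np.sign(v[0])
        out[n]=(np.round([cx,cy]),np.round(sz),round(float(np.degrees(np.arctan2(v[1],v[0]))),1),round(float(np.median(P[m][:,2])),3),int(m.sum())); 
        out[n]+= (np.round(q.mean(0)*1000),)
    return out
E
python3 - <<'E'
from h import *
p=eyes.capture('top')
for n,v in handles(p,(.05,.4)).items(): print(n,*v)
P=cloud(p)
m=(P[...,2]>.008)&(P[...,2]<.075)&(P[...,1]<-.05)&(P[...,1]>-.42)&(P[...,0]>.36)&(P[...,0]<.6)
k,l,st,ce=cv2.connectedComponentsWithStats(m.astype(np.uint8)); i=1+np.argmax(st[1:,4]); m=l==i
R=cv2.minAreaRect((P[m][:,:2]*1000).astype(np.float32)); print(R,st[i])
E
python3 - <<'E'
import cv2
i=cv2.imread('pics/top.png')[140:225,180:300]; cv2.imwrite('pics/sad.png',cv2.resize(i,None,fx=5,fy=5,interpolation=cv2.INTER_CUBIC))
E
```

```text
red [491. 116.] [ 16. 129.] -4.2 0.062 257 [490. 116.]
blue [516. 322.] [ 16. 129.] -3.6 0.062 299 [516. 322.]
yellow [494. 180.] [ 16. 129.] -6.1 0.062 299 [493. 179.]
green [505. 254.] [ 16. 127.] -1.8 0.062 274 [503. 254.]
((490.606689453125, -215.07614135742188), (125.26029968261719, 288.69195556640625), 8.504995346069336) [ 347  156  116   62 4580]
```

View pics/sad.png

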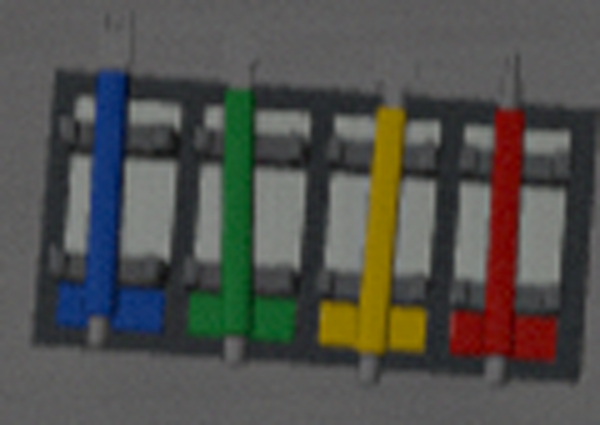

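The crop shows blue, green, yellow and red chisels lying in saddles with matching tabs, and the handles are near mid-saddle. The choice is confirmed, so I'll go above blue.

Emit:
{"op": "step_arm", "data": {"targets": [[-3.94,-0.99,0,0,5],[-3.94,-0.99,0,0,5],[-3.94,-0.99,0,0,5],[-3.94,-0.99,0,0,5],[-3.94,-0.99,0,0,5],[-3.94,-0.99,0,0,5],[-3.94,-0.99,0,0,5],[-3.94,-0.99,0,0,5],[0,0,2,-7.8,5],[0,0,2,-7.8,5],[0,0,2,-7.7,5],[0,0,0,0,5],[0,0,0,0,5]], "squeeze": 25}}

```text
time: 2.28
ee_pos: [0.5167, 0.3224, 0.1411]
ee_rot: [[-0.998, 0.065, 0.001], [0.065, 0.998, 0.0], [-0.001, 0.001, -1.0]]
contact_force: [-0.7, -0.4, 0.4]
width: 0.0501
gripper_force: 0.0
```

```bash
python3 - <<'E'
from h import *
p=eyes.capture('wrist'); save(p,'w1.png')
E
```

```text
(no output)
```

View pics/w1.png

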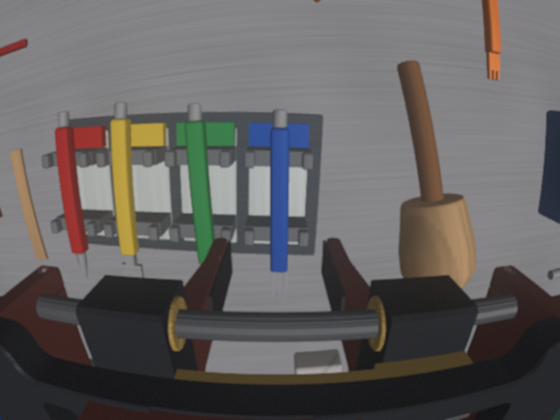

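The wrist view shows the blue handle (column 279) midway between the fingertips (columns 232 and 325), so I'll go down and grip.

Emit:
{"op": "step_arm", "data": {"targets": [[0,0,2.5,0,5],[0,0,2.5,0,5],[0,0,2.5,0,5],[0,0,2,0,5],[0,0,1,0,5],[0,0,0,0,5],[0,0,0,0,1],[0,0,0,0,1],[0,0,0,0,1],[0,0,0,0,1],[0,0,0,0,1],[0,0,0,0,1]], "squeeze": 30}}

```text
time: 3.82
ee_pos: [0.5167, 0.3226, 0.0356]
ee_rot: [[-0.998, 0.062, 0.001], [0.062, 0.998, 0.001], [-0.001, 0.001, -1.0]]
contact_force: [-0.1, 0.3, 1.6]
width: 0.0153
gripper_force: 30.0
```

Emit:
{"op": "step_arm", "data": {"targets": [[0,0,-1,0,1],[0,0,-2,0,1],[0,0,-3,0,1],[0,-1,-3,0,1],[-0.3,-3,-1,0,1],[-0.3,-5,0,0,1],[-0.3,-5,0,0,1],[-0.3,-5,0,0,1],[-0.3,-5,0,0,1],[-0.3,-5,0,0,1],[-0.3,-5,0,0,1],[-0.2,-5,0,0,1],[-0.2,-5,0,0,1],[-0.2,-5,0,0,1],[-0.2,-5,0,0,1],[-0.2,-5,0,0,1],[0,-3.2,0,0,1],[0,-2,0,0,1],[0,0,0,-6,1],[0,0,0,-6.1,1]]}}

```text
time: 6.32
ee_pos: [0.5077, -0.3204, 0.1358]
ee_rot: [[-0.988, -0.152, 0.0], [-0.152, 0.988, 0.0], [-0.0, 0.0, -1.0]]
contact_force: [0.1, -0.5, -2.3]
width: 0.0153
gripper_force: 30.0
```

Emit:
{"op": "step_arm", "data": {"targets": [[0,0,0,0,1],[0,0,0,0,1]]}}

```text
time: 6.58
ee_pos: [0.5078, -0.3201, 0.1356]
ee_rot: [[-0.989, -0.147, 0.0], [-0.147, 0.989, -0.0], [-0.0, -0.0, -1.0]]
contact_force: [0.0, 0.3, -2.2]
width: 0.0151
gripper_force: 30.0
```

```bash
python3 - <<'E'
from h import *
p=eyes.capture('wrist'); save(p,'w2.png'); p=eyes.capture('top'); o=robot.get_obs(); print(o['ee_pos'],o['width'])
P=cloud(p); 
# recheck rack: high things (crossbars) and base
m=(P[...,2]>.008)&(P[...,2]<.03)&(P[...,1]<-.05)&(P[...,1]>-.42)&(P[...,0]>.38)&(P[...,0]<.6)
print(cv2.minAreaRect((P[m][:,:2]*1000).astype(np.float32)))
m=(P[...,2]>.052)&(P[...,2]<.066)&(P[...,1]<-.05)&(P[...,1]>-.42)&(P[...,0]>.38)&(P[...,0]<.6)
k,l,st,ce=cv2.connectedComponentsWithStats(m.astype(np.uint8))
for i in range(1,k):
    if st[i,4]>6: print(np.round(P[l==i].mean(0),3),st[i,4])
E
```

```text
[ 0.50769509 -0.32022472  0.13539638] 0.015508175399373336
((490.1979675292969, -234.57293701171875), (369.8800964355469, 218.24269104003906), 89.76428985595703)
[ 0.541 -0.341  0.059] 7
[ 0.533 -0.278  0.059] 64
[ 0.522 -0.209  0.058] 65
[ 0.512 -0.141  0.058] 70
[ 0.503 -0.078  0.058] 38
[ 0.463 -0.288  0.059] 67
[ 0.453 -0.219  0.059] 62
[ 0.443 -0.151  0.059] 67
[ 0.434 -0.087  0.058] 40
```

View pics/w2.png

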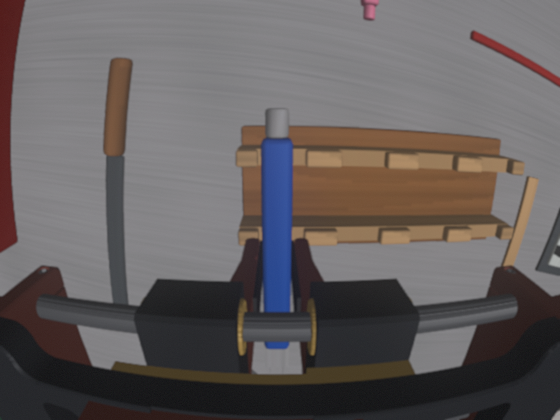

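The wrist view shows the blue chisel held straight above the rack's rightmost place (column 278) and parallel to the block rows. The block positions put the rack centre at (0.488, -0.214), turned 8.6°. I'll shift slightly, lower and release.

Emit:
{"op": "step_arm", "data": {"targets": [[0.4,0.25,2,0,1],[0,0,2.5,0,1],[0,0,2.5,0,1],[0,0,1.5,0,1],[0,0,0.8,0,1],[0,0,0.5,0,1],[0,0,0,0,1],[0,0,0,0,3],[0,0,0,0,4.5],[0,0,0,0,4.5],[0,0,0,0,4.5],[0,0,-2,0,4.5],[0,0,-3,0,4.5],[0,0,-3,0,4.5],[0,0,-2,0,4.5]]}}

```text
time: 8.55
ee_pos: [0.5039, -0.319, 0.1405]
ee_rot: [[-0.989, -0.149, 0.003], [-0.149, 0.989, -0.002], [-0.003, -0.002, -1.0]]
contact_force: [0.6, -0.2, 0.2]
width: 0.0451
gripper_force: 0.0
```

```bash
python3 - <<'E'
from h import *
p=eyes.capture('top')
for l in [(.05,.4),(-.4,-.05)]:
  for n,v in handles(p,l).items(): print(n,*v)
o=robot.get_obs(); print(o['ee_pos'],o['ee_rot'][:,0],o['time'])
E
```

```text
red [491. 116.] [ 16. 126.] -4.1 0.063 259 [490. 116.]
yellow [494. 180.] [ 16. 129.] -6.1 0.063 298 [493. 180.]
green [505. 254.] [ 16. 127.] -1.8 0.062 278 [502. 254.]
blue [ 478. -322.] [18. 13.] -27.6 0.062 35 [ 479. -321.]
[ 0.50452015 -0.31951465  0.14300834] [-0.98889385 -0.14854487 -0.00483548] 8.6
```

Emit:
{"op": "step_arm", "data": {"targets": [[-0.7,2.7,0,0,4.5],[-0.7,5,0,0,4.5],[-0.7,5,0,0,4.5],[-0.7,5,0,0,4.5],[-0.7,5,0,0,4.5],[-0.7,5,0,0,4.5],[-0.7,5,0,0,4.5],[-0.7,5,0,0,4.5],[-0.7,5,0,0,4.5],[-0.7,5,0,0,4.5],[-0.7,5,0,0,4.5],[-0.9,4,0,0,4.5],[0,0,0,5,4.5],[0,0,0,5.3,4.5],[0,0,0,0,4.5],[0,0,0,0,4.5]]}}

```text
time: 10.6
ee_pos: [0.5041, 0.2547, 0.137]
ee_rot: [[-1.0, 0.029, -0.0], [0.029, 1.0, -0.0], [0.0, -0.0, -1.0]]
contact_force: [0.1, -0.1, 0.7]
width: 0.0457
gripper_force: 0.0
```

```bash
python3 - <<'E'
from h import *
p=eyes.capture('top')
for n,v in handles(p,(-.4,-.05)).items(): print(n,*v)
a=np.radians(8.6); d=v[0]/1000-[.488,-.214]; print('in rack',d@[np.cos(a),np.sin(a)],d@[-np.sin(a),np.cos(a)])
o=robot.get_obs(); print(o['ee_pos'],o['ee_rot'][:,0],o['time'])
E
```

```text
blue [ 503. -319.] [128.  17.] 8.4 0.062 317 [ 502. -319.]
in rack -0.0008698653458844017 -0.10606245016159127
[0.50408114 0.25470763 0.13703615] [-9.99562815e-01  2.95660414e-02  1.69474616e-04] 10.65
```

Blue sits within 1 mm of its place. Next is green.

Emit:
{"op": "step_arm", "data": {"targets": [[0,0,2.5,0,4.5],[0,0,2.5,0,4.5],[0,0,2.5,0,4.5],[0,0,1.9,0,4.5],[0,0,0.8,0,4.5],[0,0,0,0,4.5],[0,0,0,0,1],[0,0,0,0,1],[0,0,0,0,1],[0,0,0,0,1],[0,0,0,0,1],[0,0,0,0,1],[0,0,-1,0,1],[0,0,-2,0,1],[0,0,-3,0,1],[0,0,-3,0,1],[0,0,-1,0,1],[0,0,0,0,1]]}}

```text
time: 12.9
ee_pos: [0.5044, 0.255, 0.1359]
ee_rot: [[-1.0, 0.031, 0.001], [0.031, 1.0, 0.0], [-0.001, 0.0, -1.0]]
contact_force: [-0.0, 0.5, -3.1]
width: 0.0153
gripper_force: 30.0
```

Emit:
{"op": "step_arm", "data": {"targets": [[0,-2.2,0,0,1],[0,-4,0,0,1],[0,-5,0,0,1],[0,-5,0,0,1],[0,-5,0,0,1],[-0.1,-5,0,0,1],[-0.1,-5,0,0,1],[-0.1,-5,0,0,1],[-0.1,-5,0,0,1],[0,-4,0,0,1],[0,-3.2,0,0,1],[0,-2,0,0,1],[0,0,0,-5.2,1],[0,0,0,-5.2,1],[0,0,0,0,1],[0,0,0,0,1]]}}

```text
time: 14.9
ee_pos: [0.4924, -0.2488, 0.1348]
ee_rot: [[-0.989, -0.149, -0.001], [-0.149, 0.989, 0.0], [0.001, 0.0, -1.0]]
contact_force: [0.5, 0.8, -2.7]
width: 0.0153
gripper_force: 30.0
```

Emit:
{"op": "step_arm", "data": {"targets": [[0,0,2,0,1],[0,0,2.5,0,1],[0,0,2.5,0,1],[0,0,1.5,0,1],[0,0,0.8,0,1],[0,0,0.5,0,1],[0,0,0,0,1],[0,0,0,0,3],[0,0,0,0,4.5],[0,0,0,0,4.5],[0,0,0,0,4.5],[0,0,-2,0,4.5],[0,0,-3,0,4.5],[0,0,-3,0,4.5],[0,0,-2,0,4.5],[0,0,0,0,4.5]]}}

```text
time: 16.9
ee_pos: [0.4936, -0.2495, 0.1398]
ee_rot: [[-0.989, -0.15, 0.004], [-0.15, 0.989, -0.002], [-0.003, -0.003, -1.0]]
contact_force: [-0.4, 0.3, 0.2]
width: 0.0446
gripper_force: 0.0
```

Emit:
{"op": "step_arm", "data": {"targets": [[-0.6,2.5,0,0,4.5],[-0.6,4,0,0,4.5],[-0.7,5,0,0,4.5],[-0.7,5,0,0,4.5],[-0.7,5,0,0,4.5],[-0.7,5,0,0,4.5],[-0.7,5,0,0,4.5],[-0.7,5,0,0,4.5],[-0.7,4,0,0,4.5],[-0.4,2,0,0,4.5],[0,0,0,7.3,4.5],[0,0,0,7.4,4.5],[0,0,0,0,4.5],[0,0,0,0,4.5]]}}

```text
time: 18.65
ee_pos: [0.493, 0.1804, 0.1367]
ee_rot: [[-0.995, 0.104, -0.001], [0.104, 0.995, -0.0], [0.001, -0.0, -1.0]]
contact_force: [-0.8, -0.5, 0.1]
width: 0.0449
gripper_force: 0.0
```

```bash
python3 - <<'E'
from h import *
p=eyes.capture('top'); save(p,'t3.png')
for n,v in handles(p,(-.4,-.05)).items():
  a=np.radians(8.6); d=v[0]/1000-[.488,-.214]; print(n,*v,'in rack',d@[np.cos(a),np.sin(a)],d@[-np.sin(a),np.cos(a)])
for n,v in handles(p,(.05,.4)).items(): print(n,*v)
E
```

```text
blue [ 503. -320.] [127.  17.] 8.6 0.062 315 [ 503. -319.] in rack -0.0010194006893281113 -0.10705120654263828
green [ 493. -250.] [126.  18.] 8.7 0.062 312 [ 493. -249.] in rack -0.0004394904587385105 -0.03634290643491076
red [470. 117.] [16. 88.] -0.4 0.063 116 [456. 119.]
yellow [459. 183.] [16. 58.] -6.2 0.062 140 [458. 183.]
```

Green is good. I'll grip yellow.

Emit:
{"op": "step_arm", "data": {"targets": [[0,0,2.5,0,4.5],[0,0,2.5,0,4.5],[0,0,2.5,0,4.5],[0,0,1.8,0,4.5],[0,0,0.8,0,4.5],[0,0,0,0,4.5],[0,0,0,0,1],[0,0,0,0,1],[0,0,0,0,1],[0,0,0,0,1],[0,0,0,0,1],[0,0,0,0,1],[0,0,-1,0,1],[0,0,-2,0,1],[0,0,-3,0,1],[0,0,-3,0,1],[0,0,-1,0,1],[0,0,0,0,1]]}}

```text
time: 20.95
ee_pos: [0.4934, 0.1811, 0.1369]
ee_rot: [[-0.994, 0.106, 0.001], [0.106, 0.994, 0.0], [-0.001, 0.001, -1.0]]
contact_force: [0.7, -0.8, -1.8]
width: 0.015
gripper_force: 30.0
```

Emit:
{"op": "step_arm", "data": {"targets": [[-0.2,-2,0,0,1],[-0.3,-4,0,0,1],[-0.4,-5,0,0,1],[-0.4,-5,0,0,1],[-0.4,-5,0,0,1],[-0.4,-5,0,0,1],[-0.3,-5,0,0,1],[-0.2,-3,0,0,1],[-0.2,-1.9,0,0,1],[0,0,0,-7.3,1],[0,0,0,-7.3,1],[0,0,0,0,1],[0,0,0,0,1]]}}

```text
time: 22.58
ee_pos: [0.4828, -0.1788, 0.1357]
ee_rot: [[-0.989, -0.147, -0.001], [-0.147, 0.989, 0.0], [0.001, 0.0, -1.0]]
contact_force: [-0.2, 0.3, -2.2]
width: 0.0152
gripper_force: 30.0
```

Emit:
{"op": "step_arm", "data": {"targets": [[0,0,2,0,1],[0,0,2.5,0,1],[0,0,2.5,0,1],[0,0,1.5,0,1],[0,0,0.9,0,1],[0,0,0.5,0,1],[0,0,0,0,1],[0,0,0,0,3],[0,0,0,0,4.5],[0,0,0,0,4.5],[0,0,0,0,4.5],[0,0,-2,0,4.5],[0,0,-3,0,4.5],[0,0,-3,0,4.5],[0,0,-2,0,4.5],[0,0,0,0,4.5]]}}

```text
time: 24.58
ee_pos: [0.484, -0.1794, 0.1396]
ee_rot: [[-0.989, -0.149, 0.004], [-0.149, 0.989, -0.002], [-0.003, -0.002, -1.0]]
contact_force: [0.3, 0.1, -0.9]
width: 0.0448
gripper_force: 0.0
```

Emit:
{"op": "step_arm", "data": {"targets": [[-0.5,2,0,0,4.5],[-0.7,4,0,0,4.5],[-0.8,5,0,0,4.5],[-0.8,5,0,0,4.5],[-0.8,5,0,0,4.5],[-0.8,4.6,0,0,4.5],[-0.7,3.5,0,0,4.5],[0,0,0,6.3,4.5],[0,0,0,6.4,4.5],[0,0,0,0,4.5],[0,0,0,0,4.5]]}}

```text
time: 25.95
ee_pos: [0.4899, 0.1162, 0.1364]
ee_rot: [[-0.998, 0.071, -0.001], [0.071, 0.998, -0.0], [0.001, -0.0, -1.0]]
contact_force: [-0.0, -0.2, -0.1]
width: 0.0455
gripper_force: 0.0
```

```bash
python3 - <<'E'
from h import *
p=eyes.capture('top')
for n,v in handles(p,(-.4,-.05)).items():
  a=np.radians(8.6); d=v[0]/1000-[.488,-.214]; print(n,*v,'in rack',d@[np.cos(a),np.sin(a)],d@[-np.sin(a),np.cos(a)])
for n,v in handles(p,(.05,.4)).items(): print(n,*v)
p=eyes.capture('wrist'); save(p,'w4.png')
E
```

```text
blue [ 503. -319.] [126.  18.] 8.5 0.063 318 [ 502. -319.] in rack -0.0008698653458844017 -0.10606245016159127
yellow [ 478. -187.] [123.  89.] 9.1 0.062 345 [ 483. -180.] in rack -0.005850109537489909 0.02819177572270625
green [ 493. -250.] [127.  17.] 8.8 0.063 313 [ 493. -249.] in rack -0.0004394904587385105 -0.03634290643491076
red [456. 118.] [16. 59.] -1.9 0.063 122 [455. 119.]
```

View pics/w4.png

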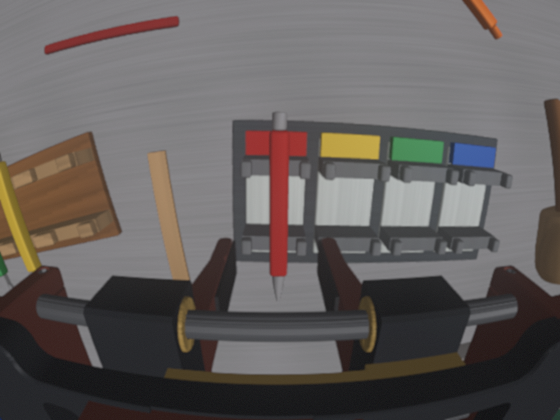

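The wrist view shows the red handle (column 279) centred between the fingertips and the straightedge (about column 165) undisturbed. By its mean position yellow is well placed. I'll grip red.

Emit:
{"op": "step_arm", "data": {"targets": [[0,0,2.5,0,4.5],[0,0,2.5,0,4.5],[0,0,2.5,0,4.5],[0,0,1.8,0,4.5],[0,0,0.8,0,4.5],[0,0,0,0,4.5],[0,0,0,0,1],[0,0,0,0,1],[0,0,0,0,1],[0,0,0,0,1],[0,0,0,0,1],[0,0,0,0,1],[0,0,-1,0,1],[0,0,-2,0,1],[0,0,-3,0,1],[0,0,-3,0,1],[0,0,-1,0,1],[0,0,0,0,1]]}}

```text
time: 28.3
ee_pos: [0.4905, 0.1164, 0.1368]
ee_rot: [[-0.997, 0.073, 0.001], [0.073, 0.997, 0.0], [-0.001, 0.0, -1.0]]
contact_force: [-0.6, -0.2, -2.9]
width: 0.015
gripper_force: 30.0
```

Emit:
{"op": "step_arm", "data": {"targets": [[0,-2,0,0,1],[0,-4,0,0,1],[0,-5,0,0,1],[0.1,-5,0,0,1],[0.1,-4,0,0,1],[0,-2.7,0,0,1],[0,0,0,-6.3,1],[0,0,0,-6.4,1],[0,0,0,0,1],[0,0,0,0,1]]}}

```text
time: 29.55
ee_pos: [0.4714, -0.1097, 0.1352]
ee_rot: [[-0.989, -0.147, -0.001], [-0.147, 0.989, 0.0], [0.001, 0.001, -1.0]]
contact_force: [0.5, 0.2, -1.7]
width: 0.0152
gripper_force: 30.0
```

Emit:
{"op": "step_arm", "data": {"targets": [[0,0,2,0,1],[0,0,2.5,0,1],[0,0,2.5,0,1],[0,0,1.5,0,1],[0,0,0.9,0,1],[0,0,0.5,0,1],[0,0,0,0,1],[0,0,0,0,3],[0,0,0,0,4.5],[0,0,0,0,4.5],[0,0,0,0,4.5],[0,0,-2,0,4.5],[0,0,-3,0,4.5],[0,0,-3,0,4.5],[0,2,-4,0,4.5],[0,5,0,0,4.5],[0,5,0,0,4.5],[0,5,0,0,4.5],[0,4,0,0,4.5],[0,0,0,0,4.5]]}}

```text
time: 32.05
ee_pos: [0.4403, 0.0999, 0.1588]
ee_rot: [[-0.988, -0.153, 0.002], [-0.153, 0.988, 0.001], [-0.002, 0.0, -1.0]]
contact_force: [-0.1, -0.2, 0.1]
width: 0.045
gripper_force: 0.0
```

```bash
python3 - <<'E'
from h import *
p=eyes.capture('top'); 
i=p['frame'][100:340,80:480,::-1]; cv2.imwrite('pics/end.png',cv2.resize(i,(800,480),interpolation=cv2.INTER_CUBIC))
for n,v in handles(p,(-.4,-.05)).items():
  a=np.radians(8.6); d=v[5]/1000-[.488,-.214]; print(n,*v,'in rack',d@[np.cos(a),np.sin(a)],d@[-np.sin(a),np.cos(a)])
print([(q['score'],w(p,*q['at'],.003)) for q in eyes.place_of('straightedge_c',p)[:1]])
E
```

```text
red [ 473. -111.] [127.  16.] 8.7 0.062 284 [ 471. -111.] in rack -0.0014067181030970317 0.10438400808638465
blue [ 503. -319.] [128.  17.] 8.6 0.062 319 [ 503. -319.] in rack -0.0008698653458844017 -0.10606245016159127
yellow [ 481. -189.] [ 75. 123.] 8.3 0.062 334 [ 483. -180.] in rack 0.00014041977185109118 0.03436539367281675
green [ 494. -251.] [126.  18.] 8.6 0.063 310 [ 493. -249.] in rack -0.00028995511529480083 -0.035354150053863755
[]
```

View pics/end.png

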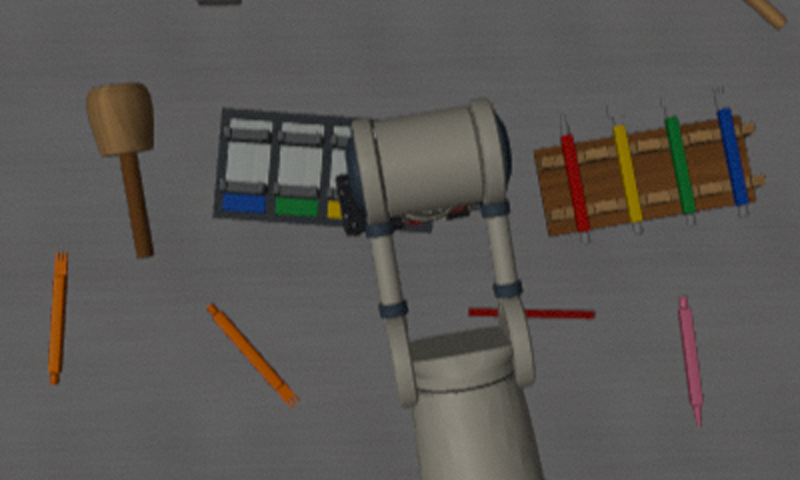

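The picture shows red, yellow, green and blue from left to right in the beech rack (crop columns about 575, 628, 680 and 733), each within about 2 mm of its place. The arm is clear at 0.16 m, and the straightedge was never approached.

```bash
python3 -c "
from rig import robot
print(robot.hand_in())"
```

```text
the job is handed in; nothing more can be done
None
```

All four chisels are in the beech rack in reverse order (red, yellow, green, blue from left), released and within about 2 mm of their places by the camera; the arm never went near the straightedge, though it hid it in the last picture; handed in at about 32 s, with no verdict returned.

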